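# Hardness reading beside a weld

### The job

Take a hardness reading on the welded plate: lift the pen-shaped orange tester out of its stand and first prove it on the round steel reference block, standing it upright near the middle with its spring nose pressed about half way in, and keeping it there for about a second. Then put the nose inside the white ring beside the weld, square to the sloping plate, again pressed gently about half way in, and finish there, still holding the tester steady on the ring with nothing put down. Do not push hard, and do not shift the block, the clamped plate or the other tools on the bench.

Things in the scene. Friction and masses are not known exactly. Their poses are not given: they have to be found in the camera images.
- tester: Pen-type hardness tester, 155 mm, 0.2 kg; starts upright, nose down, in the stand. Origin at the tip of the fully-out nose, z up the pen to the tail. From the tip: 6 mm steel nose with ball end 0-14 mm, 18 mm steel sleeve 14-50 mm, then orange rectangular barrel 50-155 mm, 26 mm along its x, 30 mm along its y, display on -x. Grip the barrel about 118 mm above the tip, fingers along the pen.
- nose (a joint): How far the spring nose is pressed into the sleeve, in m: 0 fully out, 0.010 fully in (bottomed), half way is 0.005. The spring takes about 1.2 N to start and 0.4 N more per mm: 3.2 N at half way, 5.2 N at the stop; beyond that it is rigid.
- tip (a point): The ball end of the nose, the point that touches the work; it moves up into the pen as the nose is pressed. z axis along the pen towards the tail.
- stand: Fixed tester stand: black block 66 x 66 mm on a 100 x 100 x 10 mm steel foot, top 65 mm above the bench, upright 21 mm hole in the middle. The sleeve hangs in the hole, the barrel's shoulder rests on the top: tip 15 mm and barrel 65 to 170 mm above the bench. Lifted 55 mm, the tester is clear. Origin: centre of the underside.
- ref_block: Round steel reference block with a bright flat top, 64 mm in diameter, 16 mm high, 0.4 kg, lying loose on the bench. Origin: centre of the underside.
- work: Welded plate 110 (x, up the slope) x 150 (y) x 10 mm, weld bead 12 mm wide, 2 mm high along x in the middle, clamped at both y ends (clamps to 20 mm above the face, over 60 mm from the middle) on a blue tilting table, base 190 x 240 mm, locked at 0.15-0.45 rad, low edge nearest, all under 185 mm high. Origin: on the hinge, 92 mm down-slope of the middle, 28 mm below the face; z square out of it.
- spot (a point): The punch mark in the middle of the white painted ring (16 mm inside, 22 mm outside diameter) on the face of the welded plate, 34 mm from the middle of the weld on its +y side. Axes as the plate: z points square out of the face.
- hammer: Hammer, 280 mm, lying on the bench; leave alone.
- brush: Brush, 250 mm, lying on the bench; leave alone.
- pliers: Green-handled pliers, about 170 mm, on the bench; leave alone.
- torch: Gas torch handle with bent copper tip, about 290 mm, on the bench; leave alone.
- marker: White paint marker, 118 mm, on the bench; leave alone.
- magnet: Red arrow-shaped welding magnet, 95 mm, on the bench; leave alone.
Not all that is in view belongs to the job. What is shaped like the stand but brown or red is not meant.

How it is judged:
By the outcome, as a careful person would: the job done as asked, in the order asked, and still so for the second after the job is handed in, while the arm keeps its last pose, push and grip.
It also fails if it takes over 54 s, if anything falls off the work surface, if the arm or the gripper's body presses on something with over 40 N, if the wrist force passes 120 N, or if a joint passes its speed limit or range.

### The arm

A 7-joint arm with a two-finger parallel gripper is mounted at the origin on the work surface. World frame = base frame: x ahead of the robot, y to its left, z up, the work surface at z = 0. Lengths are in m, angles in rad, forces in N, time in s.
With the tool pointing down it reaches from about 0.4 to 0.875 m from the base axis. Payload 19.3 kg.
Tool frame: the origin (TCP) lies midway between the tips of the shut fingers; the grasp point (between the pads) lies 19 mm behind it; z points along the fingers, y is the line along which they close (so a half turn about z gives the same grasp; the last joint's range is limited). The gripper opens to 85 mm and grips with 20 to 120 N. Pads are 22 mm wide; open, the fingers measure 114 mm over their backs; the gripper's body (76 mm by 85 mm) begins 54 mm behind the grasp point. The pads swing forward as they close: fully open they stand 13 mm farther back than shut.
Start: joints at [1.144, 0.521, -0.036, 1.599, 0.021, 1.021, -0.113], TCP at [0.218, -0.586, 0.231] pointing down, gripper open.
Joint ranges: [-2.91, 2.91], [-0.3, 2.13], [-1.5, 1.42], [0.17, 2.43], [-1.26, 4.41], [0.16, 1.93], [-2.52, 2.52]. Speed limits (rad/s): [1.89, 1.89, 2.39, 2.39, 3.01, 3.01, 3.01].

### API

Orientations are given as a unit quaternion [w, x, y, z].
In Python, from workcell import status, cams, robot gives the robot as it stands.
- The arm moves only by the tool apply_moves, never from a script. Its argument "commands" is one flat list of numbers, 7 for each row, row after row: the shift along the tool's x, y, z normalised to -1 to 1, where 1 is 75 cm, then the turn, a rotation vector about the tool's x, y, z normalised to -1 to 1, where 1 is 5 degrees, then the closure, from 0 (fully open) to 1 (shut). A call has 1 to 10 rows; each row shifts and turns the commanded pose from where the row before left it, along the tool's axes as they then stand; what a row does not reach is not made up. A row lasts 1/8 s, in which the tool goes at most 62.5 mm and 10.7 degrees, less where a joint would pass 70% of its speed; a pose out of reach is approached as far as the arm can. A call with a number of a shift or a turn outside -1 to 1 is refused whole. A call with a gripper value outside its range is refused whole. The fingers move at their own pace and stop on an object; the grip force is fixed at half the most. Time passes only in rows, so rows that do not move let the fingers close. It gives the time, the measured TCP pose, the force, the opening and the grip force at its end, in the units of the state.
- status.get_obs(): the state, without advancing time (a new reading comes with each control period).
- cams.read_camera(name): name is "scene" or "side" or "wrist"; returns the picture (400x640x3 uint8, red, green, blue); there is no depth.
- cams.camera_info(name): a dict with "fx", "fy", "cx", "cy" (pixels), "extrinsics" (4x4, takes a point from camera to world coordinates). Camera axes: x right, y down, z forward; pixel columns grow to the right and rows downward; lengths in m; the calibration is good to about 2 mm. The wrist camera is an equidistant fisheye: a pixel r from the principal point sees the ray r / f radians off the axis. A picture is of the moment at which its call begins: read the wrist's pose just before it. camera_info takes no time and is no camera call; for the wrist camera it gives the pose at the moment of the call.
- robot.hand_in(): hands the job in; it is judged then, once.
The state is a dict: "clock": time; "q": joint angles; "joint_velocities": joint speeds; "joint_efforts": joint torques, N m; "ee_pos": TCP position; "eef_rot": TCP orientation; "wrist_force": force on the tool from outside, world axes, zero at the start; "wrist_torque": the same for the moment, N m; "opening": opening from 0.0 (shut) to 1.0 (fully open); "finger_force": force on a finger pad.
Only numpy, scipy, OpenCV 4.12 (cv2) and the standard library are available. Lean on these libraries where they do the work, as an engineer would, in place of code of your own. Each camera call takes 0.05 s, during which the arm holds its last target. There are 200 camera calls.

## Working session

There is one attempt and no reset: what is moved stays moved. The work goes in short steps, Python scripts to look and compute and a tool call to move; the robot and the scene stay as the last step left them, time stands still between calls to the robot, and variables do not carry over. Pictures are saved under pics/ and viewed, at most 10 in all, crops included, and the job is handed in when it is done.

Besides the shell and the picture viewer there is one more tool, called in YAML: its name, and indented under it one key for each argument. apply_moves: Moves the arm, as the interface text tells. Scaled input: -1 to 1 covers 75 cm each way for a shift and 5 degrees each way for a turn. Its arguments: {"type":"object","properties":{"commands":{"type":"array","items":{"type":"number","minimum":-1,"maximum":1}}},"required":["commands"]}

```bash
mkdir -p pics; ls; python3 - <<'E'
from workcell import status,cams,robot
import cv2,numpy as np
o=status.get_obs();print(o)
for n in("scene","side","wrist"):
    i=cams.camera_info(n);print(n,{k:np.round(v,4).tolist() if k=='extrinsics' else v for k,v in i.items()})
    im=cams.read_camera(n);cv2.imwrite(f"pics/{n}0.png",im[...,::-1])
E
```

```text
pics
{'clock': 0.0, 'q': array([ 1.14378568,  0.52200751, -0.03634724,  1.59996954,  0.02120772,
        1.0210917 , -0.11280202]), 'joint_velocities': array([-0.00086063, -0.00017979, -0.00087034, -0.00122351,  0.0004847 ,
        0.00173066, -0.00073247]), 'joint_efforts': array([ 1.67228376e-03, -9.27088308e+01,  1.98062003e+00, -3.69914997e+01,
        1.78779551e-02,  8.36724008e-03, -6.36904451e-05]), 'ee_pos': array([ 0.21817004, -0.58534698,  0.23074333]), 'eef_rot': array([-5.29040303e-04,  9.84127031e-01,  1.77464612e-01, -1.32684194e-04]), 'wrist_force': array([-0.46634724, -0.07218646, -0.35153992]), 'wrist_torque': array([-0.04512667,  0.04458511,  0.02414092]), 'finger_force': 0.0, 'opening': 0.9981884223559546}
scene {'fx': 393.4961755871065, 'fy': 393.4961755871065, 'cx': 311.1588303633048, 'cy': 201.1358113384654, 'extrinsics': [[-0.2846, 0.8146, -0.5054, 1.1304], [0.9586, 0.2444, -0.1459, 0.1313], [0.0047, -0.526, -0.8505, 1.064], [0.0, 0.0, 0.0, 1.0]]}
side {'fx': 367.2700950847076, 'fy': 367.2700950847076, 'cx': 312.9905398574219, 'cy': 195.91577324472524, 'extrinsics': [[-0.9514, -0.1942, 0.239, 0.3084], [-0.3076, 0.561, -0.7685, 0.7118], [0.0152, -0.8047, -0.5935, 0.675], [0.0, 0.0, 0.0, 1.0]]}
wrist {'fx': 309.70691628693146, 'fy': 309.70691628693146, 'cx': 326.49432917806513, 'cy': 195.36061116744193, 'extrinsics': [[0.35, -0.8933, -0.2821, 0.2905], [-0.9367, -0.3343, -0.1038, -0.5581], [-0.0016, 0.3006, -0.9538, 0.3733], [0.0, 0.0, 0.0, 1.0]]}
```

View pics/scene0.png

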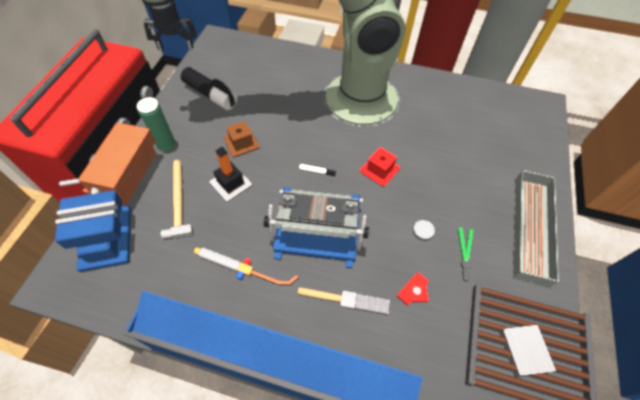

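View pics/side0.png

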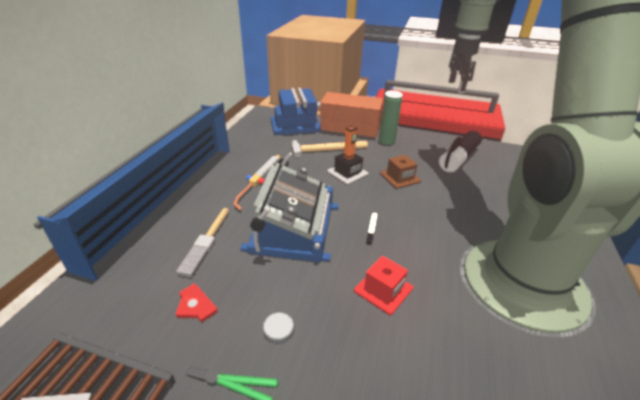

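The scene view shows the tester in its black stand at about (228,175), the block at (424,230) and the ring at (331,209). In the side view the same three are at (349,150), (278,327) and (293,201).

```bash
cat > h.py <<'E'
from workcell import status,cams,robot
import cv2,numpy as np
from scipy.spatial.transform import Rotation as R
def ray(n,uv,i=None):
    i=i or cams.camera_info(n);x=(uv[0]-i['cx'])/i['fx'];y=(uv[1]-i['cy'])/i['fy'];E=np.array(i['extrinsics'])
    if n=='wrist':
        r=np.hypot(x,y);s=np.sin(r)/max(r,1e-9);d=np.array([x*s,y*s,np.cos(r)])
    else:d=np.array([x,y,1.])
    d=E[:3,:3]@d;return E[:3,3],d/np.linalg.norm(d)
def plane(n,uv,z,i=None):
    o,d=ray(n,uv,i);return o+d*(z-o[2])/d[2]
def tri(*rs):
    A=sum(np.eye(3)-np.outer(d,d) for o,d in rs);b=sum((np.eye(3)-np.outer(d,d))@o for o,d in rs)
    p=np.linalg.solve(A,b);return p,[float(np.linalg.norm((np.eye(3)-np.outer(d,d))@(p-o))) for o,d in rs]
def blobs(mask,amin=15):
    n,l,s,c=cv2.connectedComponentsWithStats(mask.astype(np.uint8));return [(s[k].tolist(),c[k].round(1).tolist()) for k in range(1,n) if s[k,4]>=amin]
def pose():
    o=status.get_obs();q=o['eef_rot'];return o,o['ee_pos'],R.from_quat([q[1],q[2],q[3],q[0]])
E
python3 - <<'E'
from h import *
S=cv2.imread('pics/scene0.png');D=cv2.imread('pics/side0.png')
def win(im,x0,y0,x1,y1,f):
    h=cv2.cvtColor(im,cv2.COLOR_BGR2HSV).astype(int);m=np.zeros(im.shape[:2],bool);m[y0:y1,x0:x1]=1
    return blobs(m&f(h[...,0],h[...,1],h[...,2]))
org=lambda h,s,v:(h<16)&(s>150)&(v>60)
wh=lambda h,s,v:(s<50)&(v>165)
print('org',win(S,205,140,245,200,org),win(D,335,115,370,175,org))
print('foot',win(S,205,150,260,205,wh),win(D,320,150,375,190,wh))
print('ref',win(S,405,210,445,250,wh),win(D,255,305,300,350,wh))
print('ring',win(S,318,198,345,220,lambda h,s,v:(s<60)&(v>150)),win(D,280,190,306,212,lambda h,s,v:(s<60)&(v>150)))
a=[cv2.resize(c,(390,290),interpolation=cv2.INTER_CUBIC) for c in (S[140:215,200:300],S[180:270,260:380],D[115:190,300:400],D[150:270,240:350])]
cv2.imwrite('pics/m1.png',np.vstack([np.hstack(a[:2]),np.hstack(a[2:])]))
E
```

```text
org [([226, 140, 19, 16, 229], [236.3, 146.3]), ([218, 154, 15, 22, 203], [225.2, 164.7])] [([345, 131, 12, 25, 175], [349.0, 143.5])]
foot [([209, 176, 43, 25, 340], [229.7, 188.3])] [([328, 168, 40, 16, 197], [347.4, 175.5])]
ref [([414, 220, 21, 19, 318], [424.0, 228.7])] [([263, 312, 31, 27, 631], [277.8, 325.2])]
ring [([318, 198, 8, 22, 138], [320.8, 207.4]), ([326, 205, 10, 7, 59], [330.3, 207.9])] [([280, 190, 26, 15, 240], [294.5, 195.7]), ([289, 207, 4, 4, 15], [290.6, 208.4])]
```

View pics/m1.png

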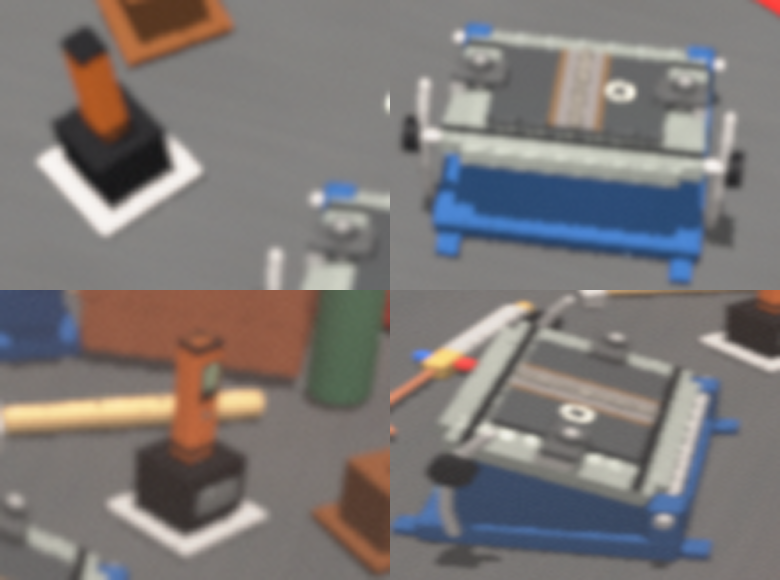

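The montage shows tester, stand foot corners, weld and ring clearly. I'll triangulate these picks.

```bash
python3 - <<'E'
from h import *
c1=lambda x,y:(200+x*100/390,140+y*75/290); c2=lambda x,y:(260+(x-390)*120/390,180+y*90/290)
c3=lambda x,y:(300+x*100/390,115+(y-290)*75/290); c4=lambda x,y:(240+(x-390)*110/390,150+(y-290)*120/290)
T=lambda a,b:print(*[np.round(v,4) for v in tri(ray('scene',a),ray('side',b))])
for nm,a,b in [('tail',c1(85,45),c3(200,340)),('foot mid',c1(120,165),c3(187,511)),('footL/R',c1(38,160),c3(267,515)),('foot bottom/left',c1(107,236),c3(107,507)),('footR/',c1(203,170),c3(187,556)),('ring',c2(620,91),c4(577,413)),('ref',(424,228.7),(277.8,325.2)),
 ('weld low',c2(581,50),c4(658,411)),('weld hi',c2(573,128),c4(515,377))]:
    print(nm,end=' ');T(a,b)
for n,uv in (('scene',(424,228.7)),('side',(277.8,325.2))):print(plane(n,uv,.016))
for n,uv in (('scene',c1(120,165)),('side',c3(187,511))):print(plane(n,uv,.01))
E
```

```text
tail [ 0.5097 -0.3192  0.1689] [0.0014 0.0014]
foot mid [ 0.5083 -0.3214  0.0056] [0.0006 0.0006]
footL/R [ 0.4645 -0.4379 -0.0713] [0.0154 0.0154]
foot bottom/left [ 0.5759 -0.3047  0.0052] [0.0011 0.0011]
footR/ [ 0.4924 -0.2538  0.0051] [0.0011 0.0011]
ring [0.5744 0.0278 0.1181] [0.0005 0.0005]
ref [0.5043 0.3047 0.0162] [0.0009 0.0009]
weld low [ 0.5297 -0.0197  0.0971] [0.0014 0.0014]
weld hi [0.6308 0.0022 0.1343] [0.0003 0.0003]
[0.50349769 0.30417932 0.016     ]
[0.50481286 0.30541286 0.016     ]
[ 0.5114565  -0.31900262  0.01      ]
[ 0.50666524 -0.31544703  0.01      ]
```

```bash
cat >> h.py <<'E'
def down(yaw): # tool z down, tool y at world angle yaw
    y=np.array([np.cos(yaw),np.sin(yaw),0]);z=np.array([0,0,-1.]);return R.from_matrix(np.c_[np.cross(y,z),y,z])
def rows(p1,R1,n,p0=None,R0=None):
    o,p,r=pose();p0=p if p0 is None else p0;R0=r if R0 is None else R0
    w=(R0.inv()*R1).as_rotvec();print('total',np.round(p1-p0,4),'rotvec deg',np.round(np.degrees(w),2),'n',n)
    k=R.from_rotvec(w/n);Rc=R0
    for j in range(n):
        s=Rc.inv().apply((p1-p0)/n)/.75;print(np.round(s,4).tolist(),np.round(np.degrees(w/n)/5,3).tolist());Rc=Rc*k
E
python3 - <<'E'
from h import *
print('cyl top',tri(ray('scene',(149,104)),ray('side',(392,94))))
print('brown',plane('scene',(241,138),.05))
rows(np.array([.509,-.319,.30]),down(np.radians(-123)),12)
E
```

```text
cyl top (array([ 0.42326347, -0.59084016,  0.19407207]), [0.0019045108687899203, 0.001904510868789907])
brown [ 0.35641792 -0.33945235  0.05      ]
total [0.2908 0.2664 0.0691] rotvec deg [-4.000e-02  2.000e-02  5.344e+01] n 12
[0.0406, -0.0165, -0.0077] [-0.001, 0.0, 0.891]
[0.0392, -0.0196, -0.0077] [-0.001, 0.0, 0.891]
[0.0376, -0.0225, -0.0077] [-0.001, 0.0, 0.891]
[0.0357, -0.0254, -0.0077] [-0.001, 0.0, 0.891]
[0.0336, -0.0281, -0.0077] [-0.001, 0.0, 0.891]
[0.0314, -0.0306, -0.0077] [-0.001, 0.0, 0.891]
[0.0289, -0.033, -0.0077] [-0.001, 0.0, 0.891]
[0.0262, -0.0351, -0.0077] [-0.001, 0.0, 0.891]
[0.0234, -0.037, -0.0077] [-0.001, 0.0, 0.891]
[0.0205, -0.0387, -0.0077] [-0.001, 0.0, 0.891]
[0.0174, -0.0402, -0.0077] [-0.001, 0.0, 0.891]
[0.0142, -0.0414, -0.0077] [-0.001, 0.0, 0.891]
```

apply_moves:
  commands: [0,0,-0.045,0,0,0,0,0,0,-0.045,0,0,0,0,0.041,-0.017,0,0,0,0.89,0,0.039,-0.02,0,0,0,0.89,0,0.038,-0.022,0,0,0,0.89,0,0.036,-0.025,0,0,0,0.89,0,0.034,-0.028,0,0,0,0.89,0,0.031,-0.031,0,0,0,0.89,0,0.029,-0.033,0,0,0,0.89,0,0.026,-0.035,0,0,0,0.89,0]

```text
clock: 1.4
ee_pos: [0.4132, -0.4067, 0.2986]
eef_rot: [-0.0, 0.991, -0.133, -0.0]
wrist_force: [-0.3, 0.1, 0.2]
opening: 1.001
finger_force: 0.0
```

apply_moves:
  commands: [0.023,-0.037,0,0,0,0.89,0,0.02,-0.039,0,0,0,0.89,0,0.017,-0.04,0,0,0,0.89,0,0.014,-0.041,0,0,0,0.89,0,0,0,0,0,0,0,0,0,0,0,0,0,0,0]

```text
clock: 2.15
ee_pos: [0.5077, -0.319, 0.2986]
eef_rot: [0.0, 0.959, -0.283, -0.0]
wrist_force: [-0.8, -0.4, -0.0]
opening: 0.999
finger_force: 0.0
```

```bash
python3 - <<'E'
from h import *
o,p,r=pose();print(o['clock'],p,o['q'].round(3),r.as_matrix().round(3).tolist())
i=cams.camera_info('wrist');im=cams.read_camera('wrist');cv2.imwrite('pics/w1.png',im[...,::-1]);np.save('w1.npy',i)
E
```

```text
2.15 [ 0.50769235 -0.31903653  0.29862805] [ 0.428  0.419  0.048  1.59  -0.021  1.133 -1.665] [[0.839, -0.544, -0.001], [-0.544, -0.839, -0.0], [-0.0, 0.0, -1.0]]
```

View pics/w1.png

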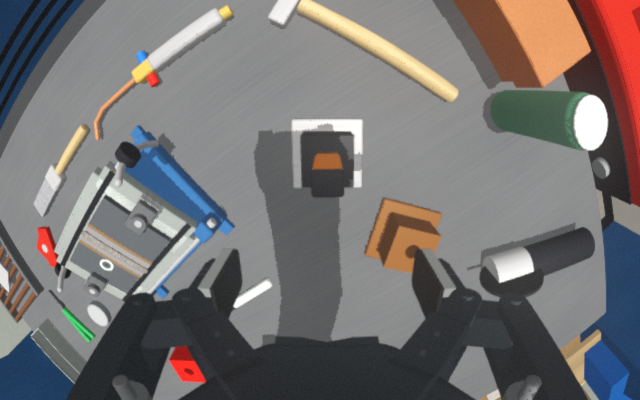

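The wrist view shows the foot at about u 292–362, v 120–188, with the black cap near (327,183) and orange above it. Everything lines up with the image axes, so the yaw is right.

```bash
python3 - <<'E'
from h import *
i=np.load('w1.npy',allow_pickle=True).item();im=cv2.imread('pics/w1.png');g=cv2.cvtColor(im,cv2.COLOR_BGR2GRAY)
h=cv2.cvtColor(im,cv2.COLOR_BGR2HSV).astype(int);S,V=h[...,1],h[...,2]
m=np.zeros(g.shape,bool);m[110:205,280:375]=1
b=blobs(m&(S<50)&(V>170));print(b)
for u,v in((292,120),(362.5,120),(292,188),(362.5,188)):print(np.round(plane('wrist',(u,v),.01,i)[:2],4))
print('org',blobs(m&(h[...,0]<18)&(S>130)&(V>60)))
for v in (155,165,175,182,190,193,195):print(v,g[v,296:362].tolist())
print('col327',g[145:205,327].tolist())
E
```

```text
[([291, 119, 72, 36, 1006], [333.5, 128.1]), ([354, 169, 8, 19, 143], [357.5, 178.4])]
[ 0.5761 -0.3057]
[ 0.523  -0.3878]
[ 0.4948 -0.2503]
[ 0.4391 -0.3365]
org [([312, 153, 31, 17, 413], [327.0, 161.3])]
155 [160, 160, 160, 155, 135, 91, 66, 64, 63, 64, 61, 62, 63, 63, 62, 64, 65, 62, 69, 84, 105, 113, 115, 112, 113, 115, 116, 113, 115, 114, 115, 115, 118, 115, 116, 115, 116, 117, 117, 116, 116, 115, 109, 94, 76, 65, 70, 67, 66, 69, 70, 77, 100, 103, 104, 105, 105, 112, 152, 162, 163, 164, 161, 163, 162, 154]
165 [158, 159, 158, 159, 152, 96, 64, 59, 60, 61, 62, 61, 59, 59, 61, 63, 71, 99, 113, 114, 113, 115, 116, 113, 114, 114, 115, 115, 114, 114, 114, 116, 117, 115, 114, 114, 119, 115, 114, 116, 116, 117, 117, 114, 113, 106, 75, 68, 66, 66, 66, 65, 67, 69, 66, 66, 65, 83, 145, 162, 162, 162, 163, 163, 159, 149]
175 [165, 164, 164, 162, 155, 104, 68, 59, 55, 58, 56, 57, 53, 55, 57, 52, 56, 58, 58, 59, 57, 58, 61, 57, 61, 61, 59, 58, 61, 61, 57, 59, 58, 60, 61, 61, 62, 60, 61, 62, 58, 62, 63, 65, 63, 58, 63, 59, 60, 59, 64, 59, 59, 64, 64, 63, 76, 138, 223, 242, 244, 243, 244, 243
[... 721 characters left out ...]
53, 52, 54, 57, 54, 54, 57, 57, 58, 56, 57, 57, 56, 57, 68, 118, 140, 143, 141, 141, 142, 142, 142, 141, 142, 141, 143, 141, 142, 140, 141, 143, 139]
195 [96, 95, 94, 93, 92, 92, 92, 93, 97, 93, 94, 96, 95, 93, 92, 85, 64, 52, 51, 49, 51, 49, 53, 51, 52, 51, 56, 53, 54, 53, 53, 52, 56, 53, 53, 57, 52, 55, 55, 52, 56, 57, 56, 56, 56, 55, 74, 102, 129, 140, 141, 142, 141, 141, 143, 142, 141, 141, 142, 140, 141, 139, 141, 140, 140, 140]
col327 [68, 71, 67, 68, 69, 68, 70, 75, 89, 113, 115, 114, 116, 116, 115, 115, 114, 115, 115, 115, 116, 115, 115, 104, 82, 62, 61, 60, 64, 61, 59, 59, 59, 60, 58, 55, 58, 55, 58, 53, 55, 56, 55, 56, 54, 54, 53, 59, 54, 52, 52, 54, 75, 88, 94, 92, 94, 94, 91, 94]
```

```bash
python3 - <<'E'
from h import *
i=np.load('w1.npy',allow_pickle=True).item()
c=[plane('wrist',uv,.17,i)[:2] for uv in((313,168.7),(342,168.7),(311.3,197),(343.6,197))]
print(np.round(c,4).tolist(),np.mean(c,0),np.linalg.norm(c[0]-c[1]),np.linalg.norm(c[2]-c[3]),np.linalg.norm((c[0]+c[1]-c[2]-c[3])/2))
o,p,r=pose();d=np.r_[np.mean(c,0),.114]-p;print(np.round(r.inv().apply(d)*1000,1))
E
```

```text
[[0.5282, -0.3172], [0.5141, -0.339], [0.5069, -0.3011], [0.4907, -0.3261]] [ 0.5099734 -0.3208718] 0.02599618284312767 0.029725666426510377 0.02664449679453685
[  3.   -0.2 184.7]
```

apply_moves:
  commands: [0.004,0,0.06,0,0,0,0,0,0,0.07,0,0,0,0,0,0,0.06,0,0,0,0,0,0,0.036,0,0,0,0,0,0,0.02,0,0,0,0,0,0,0,0,0,0,0,0,0,0,0,0,0,0.4,0,0,0,0,0,0,0.55,0,0,0,0,0,0,0.6,0,0,0,0,0,0,0.65]

```text
clock: 3.45
ee_pos: [0.5108, -0.3205, 0.1147]
eef_rot: [0.0, 0.959, -0.284, 0.0]
wrist_force: [-1.2, 0.8, 4.5]
opening: 0.354
finger_force: 3.6
```

apply_moves:
  commands: [0,0,0,0,0,0,0.7,0,0,0,0,0,0,0.8,0,0,0,0,0,0,1,0,0,0,0,0,0,1,0,0,0,0,0,0,1,0,0,0,0,0,0,1]

```text
clock: 4.2
ee_pos: [0.5108, -0.3205, 0.1148]
eef_rot: [0.0, 0.959, -0.284, 0.0]
wrist_force: [-1.3, 0.4, 7.4]
opening: 0.349
finger_force: 57.1
```

```bash
python3 - <<'E'
from h import *
o,p,r=pose();print(o['clock'],p,o['opening'],o['finger_force'],o['wrist_force'],o['wrist_torque'],o['q'].round(3))
# turn toward the block: keep joint-7 near mid; z axis tilt
print(np.degrees(np.arccos(-r.as_matrix()[2,2])))
E
```

```text
4.2 [ 0.51083547 -0.32048898  0.11482522] 0.3489874851594919 57.137011885643005 [-1.27783741  0.43470538  7.3815141 ] [-0.09512412  0.40943397  0.03231141] [ 0.442  0.629  0.029  1.759 -0.025  0.754 -1.662]
0.03733514891512734
```

apply_moves:
  commands: [0,0,-0.01,0,0,0,1,0,0,-0.03,0,0,0,1,0,0,-0.06,0,0,0,1,0,0,-0.07,0,0,0,1,0,0,-0.07,0,0,0,1,0,0,-0.06,0,0,0,1,0,0,0,0,0,0,1,0,0,0,0,0,0,1]

```text
clock: 5.2
ee_pos: [0.5103, -0.3199, 0.3385]
eef_rot: [-0.0, 0.959, -0.284, -0.001]
wrist_force: [-0.5, 0.3, -2.3]
opening: 0.344
finger_force: 58.8
```

```bash
python3 - <<'E'
from h import *
o,p,r=pose();print(o['clock'],p,o['opening'],o['wrist_force'],o['wrist_torque'])
im=cams.read_camera('side');cv2.imwrite('pics/s2.png',im[...,::-1]);im=cams.read_camera('scene');cv2.imwrite('pics/c2.png',im[...,::-1])
rows(np.array([.504,.305,p[2]]),down(np.radians(-59)),14)
E
```

```text
5.2 [ 0.51033404 -0.31993891  0.33854669] 0.3439182175081781 [-0.5321265   0.27399155 -2.31591362] [-0.00766167  0.00723674  0.02436108]
total [-6.200e-03  6.249e-01  6.000e-04] rotvec deg [-6.000e-02  1.200e-01 -6.395e+01] n 14
[-0.0329, -0.0496, 0.0] [-0.001, 0.002, -0.914]
[-0.0288, -0.0521, -0.0] [-0.001, 0.002, -0.914]
[-0.0246, -0.0542, -0.0] [-0.001, 0.002, -0.914]
[-0.0202, -0.056, -0.0] [-0.001, 0.002, -0.914]
[-0.0157, -0.0574, -0.0] [-0.001, 0.002, -0.914]
[-0.011, -0.0585, -0.0] [-0.001, 0.002, -0.914]
[-0.0063, -0.0592, -0.0] [-0.001, 0.002, -0.914]
[-0.0016, -0.0595, -0.0] [-0.001, 0.002, -0.914]
[0.0031, -0.0594, -0.0] [-0.001, 0.002, -0.914]
[0.0079, -0.059, -0.0001] [-0.001, 0.002, -0.914]
[0.0125, -0.0582, -0.0001] [-0.001, 0.002, -0.914]
[0.0171, -0.057, -0.0001] [-0.001, 0.002, -0.914]
[0.0216, -0.0555, -0.0001] [-0.001, 0.002, -0.914]
[0.026, -0.0536, -0.0001] [-0.001, 0.002, -0.914]
```

apply_moves:
  commands: [-0.033,-0.05,0,0,0,-0.914,1,-0.029,-0.052,0,0,0,-0.914,1,-0.025,-0.054,0,0,0,-0.914,1,-0.02,-0.056,0,0,0,-0.914,1,-0.016,-0.057,0,0,0,-0.914,1,-0.011,-0.058,0,0,0,-0.914,1,-0.006,-0.059,0,0,0,-0.914,1,-0.002,-0.06,0,0,0,-0.914,1,0.003,-0.059,0,0,0,-0.914,1,0.008,-0.059,0,0,0,-0.914,1]

```text
clock: 6.55
ee_pos: [0.505, 0.1269, 0.3384]
eef_rot: [0.0, 0.994, 0.112, -0.001]
wrist_force: [0.9, 0.4, -2.8]
opening: 0.347
finger_force: 58.5
```

apply_moves:
  commands: [0.012,-0.058,0,0,0,-0.914,1,0.017,-0.057,0,0,0,-0.914,1,0.022,-0.056,0,0,0,-0.914,1,0.026,-0.054,0,0,0,-0.914,1,0,0,0.08,0,0,0,1,0,0,0.08,0,0,0,1,0,0,0.05,0,0,0,1,0,0,0.02,0,0,0,1,0,0,0,0,0,0,1,0,0,0,0,0,0,1]

```text
clock: 7.8
ee_pos: [0.5039, 0.3052, 0.1682]
eef_rot: [-0.0, 0.964, 0.267, 0.001]
wrist_force: [0.1, 0.3, -2.4]
opening: 0.342
finger_force: 58.4
```

```bash
python3 - <<'E'
from h import *
o,p,r=pose();print(o['clock'],p,o['opening'],o['wrist_force'],o['wrist_torque'],o['q'].round(2))
ims=[]
for n in('wrist','side','scene'):
    np.save(n+'3.npy',cams.camera_info(n));im=cams.read_camera(n)[...,::-1];cv2.imwrite(f'pics/{n}3.png',im)
W,D,S=[cv2.imread(f'pics/{n}3.png') for n in('wrist','side','scene')]
cv2.imwrite('pics/m3.png',np.vstack([cv2.resize(W,(480,300)),np.hstack([cv2.resize(c,(240,300),interpolation=cv2.INTER_CUBIC) for c in(D[250:350,240:320],S[160:260,384:464])])]))
tool=r.as_matrix()
E
```

```text
7.8 [0.50390567 0.30520097 0.16823063] 0.341588522411114 [ 0.14913129  0.27956361 -2.38393233] [-0.01754496  0.01138482  0.0188499 ] [-0.37  0.56 -0.39  1.74  0.26  0.89 -1.9 ]
```

View pics/m3.png

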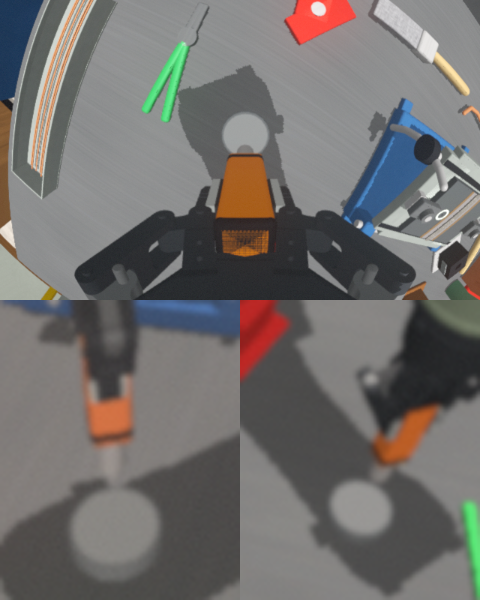

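The pen hangs upright in the grip over the block. Its tip is at side (278.3,311.7) and scene (428,220), about 5 cm above the block.

```bash
python3 - <<'E'
from h import *
o,p,r=pose()
a=(240+115/3,250+187/3);b=(384+132/3,160+181/3)
t,e=tri(ray('side',a),ray('scene',b));print('tip',t.round(4),np.round(e,4),'tool frame',np.round(r.inv().apply(t-p)*1000,1))
# barrel edges tilt: barrel bottom corners in side; ref block top from wrist
i=np.load('wrist3.npy',allow_pickle=True).item();W=cv2.imread('pics/wrist3.png');h=cv2.cvtColor(W,cv2.COLOR_BGR2HSV).astype(int)
m=np.zeros(W.shape[:2],bool);m[140:215,285:370]=1
m&=(h[...,2]>125)&(h[...,1]<40);print(blobs(m,50))
k=cv2.findContours(m.astype(np.uint8),0,1)[0];k=max(k,key=len)[:,0];hull=[q for q in k if q[1]<190]
pts=np.array([plane('wrist',q,.016,i)[:2] for q in hull])
A=np.c_[2*pts,np.ones(len(pts))];s=np.linalg.lstsq(A,(pts**2).sum(1),rcond=None)[0];print('circle',s[:2],np.sqrt(s[2]+s[0]**2+s[1]**2),len(pts))
for n,z in(('side',.016),('scene',.016)):
    I=cv2.imread(f'pics/{n}3.png');h=cv2.cvtColor(I,cv2.COLOR_BGR2HSV).astype(int);c=(278,325) if n=='side' else (424,229)
    m=np.zeros(I.shape[:2],bool);m[c[1]-25:c[1]+25,c[0]-25:c[0]+25]=1;m&=(h[...,2]>115)&(h[...,1]<35);print(n,[(x,plane(n,x[1],z).round(4)) for x in blobs(m,100)])
E
```

```text
tip [0.5006 0.305  0.0611] [0.0013 0.0013] tool frame [ -2.9  -1.5 106.9]
[([296, 150, 63, 54, 2671], [327.0, 177.2])]
circle [0.50430189 0.30534729] 0.030165759525546534 106
side [(([253, 300, 50, 39, 1089], [274.9, 316.2]), array([0.5187, 0.2874, 0.016 ]))]
scene [(([437, 204, 12, 21, 120], [444.8, 214.2]), array([0.4348, 0.3585, 0.016 ])), (([399, 220, 25, 34, 376], [406.1, 242.3]), array([0.5639, 0.2599, 0.016 ])), (([414, 220, 20, 18, 284], [423.8, 228.8]), array([0.504 , 0.3036, 0.016 ]))]
```

apply_moves:
  commands: [0,0,0.04,0,0,0,1,0,0,0.018,0,0,0,1,0,0,0.005,0,0,0,1,0,0,0,0,0,0,1,0,0,0,0,0,0,1]

```text
clock: 8.57
ee_pos: [0.5036, 0.305, 0.1203]
eef_rot: [-0.0, 0.964, 0.267, 0.0]
wrist_force: [-0.6, 0.4, -2.1]
opening: 0.346
finger_force: 58.6
```

apply_moves:
  commands: [0,0,0.002,0,0,0,1,0,0,0.002,0,0,0,1,0,0,0.002,0,0,0,1,0,0,0,0,0,0,1,0,0,0,0,0,0,1]

```text
clock: 9.2
ee_pos: [0.5033, 0.3048, 0.1151]
eef_rot: [-0.0, 0.964, 0.267, 0.0]
wrist_force: [-0.4, -1.0, -1.5]
opening: 0.343
finger_force: 58.6
```

apply_moves:
  commands: [0,0,0.002,0,0,0,1,0,0,0.001,0,0,0,1,0,0,0,0,0,0,1,0,0,0,0,0,0,1]

```text
clock: 9.7
ee_pos: [0.5033, 0.3048, 0.1129]
eef_rot: [-0.0, 0.964, 0.267, 0.0]
wrist_force: [-0.1, 0.7, -0.6]
opening: 0.345
finger_force: 58.7
```

apply_moves:
  commands: [0,0,0.001,0,0,0,1,0,0,0,0,0,0,1,0,0,0,0,0,0,1]

```text
clock: 10.07
ee_pos: [0.5033, 0.3048, 0.1121]
eef_rot: [-0.0, 0.964, 0.267, 0.0]
wrist_force: [0.4, 0.1, 0.2]
opening: 0.342
finger_force: 58.7
```

```bash
python3 - <<'E'
from h import *
for k in range(2):
    o,p,r=pose();print(o['clock'],p,o['wrist_force'],o['wrist_torque'])
    im=cams.read_camera('side')
o,p,r=pose();print(p,o['wrist_force'])
E
```

```text
10.075 [0.50327108 0.30481625 0.11208529] [0.41131267 0.09163504 0.18047102] [-0.052611   -0.06383027  0.0151661 ]
10.125 [0.50326719 0.30477724 0.11207089] [0.469792   0.55118932 0.76942198] [-0.03889111 -0.05635301 -0.05832178]
[0.50326772 0.30476862 0.1120836 ] [ 0.70901092 -0.20119408  0.37025229]
```

apply_moves:
  commands: [0,0,0.0016,0,0,0,1,0,0,0,0,0,0,1,0,0,0,0,0,0,1,0,0,0,0,0,0,1,0,0,0,0,0,0,1,0,0,0,0,0,0,1,0,0,0,0,0,0,1,0,0,0,0,0,0,1,0,0,0,0,0,0,1,0,0,0,0,0,0,1]

```text
clock: 11.42
ee_pos: [0.5032, 0.3048, 0.1109]
eef_rot: [-0.0, 0.964, 0.267, -0.0]
wrist_force: [0.2, -0.6, -0.7]
opening: 0.337
finger_force: 58.7
```

```bash
python3 - <<'E'
from h import *
f=[]
for k in range(5):
    o,p,r=pose();f.append(o['wrist_force']);im=cams.read_camera('side')
print(o['clock'],p,np.mean(f,0),np.array(f)[:,2])
cv2.imwrite('pics/side4.png',im[...,::-1])
im=cams.read_camera('scene');cv2.imwrite('pics/scene4.png',im[...,::-1])
im=cams.read_camera('wrist');cv2.imwrite('pics/wrist4.png',im[...,::-1])
D,S,W=[cv2.imread(f'pics/{n}4.png') for n in('side','scene','wrist')]
cv2.imwrite('pics/m4.png',np.hstack([cv2.resize(c,(260,325),interpolation=cv2.INTER_CUBIC) for c in(D[270:350,245:309],S[180:260,392:456],W[140:260,280:376])]))
E
```

```text
11.625 [0.50325925 0.30480049 0.1108559 ] [-0.03190564 -0.47722098  0.2869344 ] [-0.67725263  1.03924982  0.07678432  0.03440306  0.9614874 ]
```

View pics/m4.png

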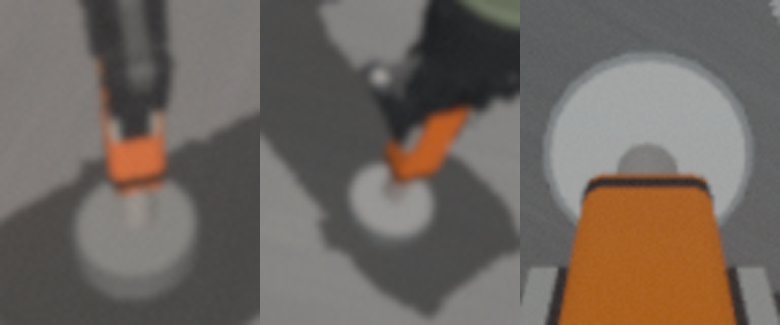

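```bash
python3 - <<'E'
from h import *
print(plane('side',(279,324.7),.016),plane('scene',(424.8,227.5),.016))
f=[]
for k in range(25):
    o,p,r=pose();f.append(np.r_[o['wrist_force'],o['wrist_torque']]);cams.read_camera('side')
f=np.array(f);print(o['clock'],p,f.mean(0).round(3),f.std(0).round(2))
E
```

```text
[0.5029323  0.30355308 0.016     ] [0.49872399 0.3059211  0.016     ]
12.975 [0.50324602 0.30476423 0.11086851] [ 0.435 -0.141  0.791 -0.001 -0.087  0.002] [0.62 0.48 0.58 0.03 0.03 0.03]
```

apply_moves:
  commands: [0,0,-0.008,0,0,0,1,0,0,-0.03,0,0,0,1,0,0,-0.06,0,0,0,1,0,0,-0.07,0,0,0,1,0,0,-0.07,0,0,0,1,0,0,-0.05,0,0,0,1,0,0,-0.015,0,0,0,1,0,0,0,0,0,0,1]

```text
clock: 14.02
ee_pos: [0.5031, 0.3047, 0.3378]
eef_rot: [0.0, 0.964, 0.267, -0.0]
wrist_force: [-1.0, -0.1, -2.4]
opening: 0.343
finger_force: 58.7
```

```bash
cat >> h.py <<'E'
def plate(s,y):
    px=np.array([np.cos(s)*np.cos(y),np.cos(s)*np.sin(y),np.sin(s)]);n=np.array([-np.sin(s)*np.cos(y),-np.sin(s)*np.sin(y),np.cos(s)])
    return R.from_matrix(np.c_[px,np.cross(px,n),-n]) if 0 else R.from_matrix(np.c_[px,-np.cross(n,px),-n]),n
E
python3 - <<'E'
from h import *
np.save('w5.npy',cams.camera_info('wrist'));im=cams.read_camera('wrist');cv2.imwrite('pics/w5.png',im[...,::-1])
o,p,r=pose();print(o['clock'],p)
Rp,n=plate(.345,np.radians(12.2));print(n)
rows(np.array([.574,.028,.118])+.22*n,Rp,8)
E
```

```text
14.075 [0.50291139 0.30443515 0.33692022]
[-0.33055881 -0.07146934  0.94107545]
total [-0.0016 -0.2922 -0.0119] rotvec deg [-3.22 19.68 18.64] n 8
[-0.0253, 0.0416, 0.002] [-0.081, 0.492, 0.466]
[-0.0237, 0.0426, 0.0013] [-0.081, 0.492, 0.466]
[-0.022, 0.0435, 0.0006] [-0.081, 0.492, 0.466]
[-0.0202, 0.0444, -0.0] [-0.081, 0.492, 0.466]
[-0.0184, 0.0451, -0.0005] [-0.081, 0.492, 0.466]
[-0.0165, 0.0459, -0.0009] [-0.081, 0.492, 0.466]
[-0.0146, 0.0465, -0.0013] [-0.081, 0.492, 0.466]
[-0.0126, 0.0471, -0.0015] [-0.081, 0.492, 0.466]
```

apply_moves:
  commands: [-0.025,0.042,0.002,-0.08,0.49,0.47,1,-0.024,0.043,0.001,-0.08,0.49,0.47,1,-0.022,0.044,0.001,-0.08,0.49,0.47,1,-0.02,0.044,0,-0.08,0.49,0.47,1,-0.018,0.045,0,-0.08,0.49,0.47,1,-0.016,0.046,-0.001,-0.08,0.49,0.47,1,-0.015,0.046,-0.001,-0.08,0.49,0.47,1,-0.013,0.047,-0.002,-0.08,0.49,0.47,1,0,0,0,0,0,0,1,0,0,0,0,0,0,1]

```text
clock: 15.32
ee_pos: [0.5013, 0.0127, 0.3246]
eef_rot: [-0.019, 0.98, 0.103, 0.17]
wrist_force: [-1.2, 0.9, -2.4]
opening: 0.346
finger_force: 58.7
```

```bash
python3 - <<'E'
from h import *
f=[]
for k in range(12):
    o,p,r=pose();f.append(o['wrist_force'])
    np.save('w6.npy',cams.camera_info('wrist'));im=cams.read_camera('wrist')
cv2.imwrite('pics/w6.png',im[...,::-1])
im=cams.read_camera('side');cv2.imwrite('pics/side6.png',im[...,::-1])
im=cams.read_camera('scene');cv2.imwrite('pics/scene6.png',im[...,::-1])
print(o['clock'],p,np.mean(f,0),o['q'].round(2))
a=[cv2.imread(f'pics/{n}.png') for n in('w6','w5','side6','scene6')]
f=lambda c:cv2.resize(c,(400,300),interpolation=cv2.INTER_CUBIC)
cv2.imwrite('pics/m6.png',np.vstack([np.hstack([f(a[0][80:320,160:480]),f(a[1][180:330,440:640])]),np.hstack([f(a[2][150:270,220:380]),f(a[3][150:270,250:410])])]))
E
```

```text
15.875 [0.50170912 0.01257015 0.32557912] [-0.17653405  0.01253142 -2.63574844] [ 0.12  0.06 -0.25  2.05 -0.02  0.69 -1.48]
```

View pics/m6.png

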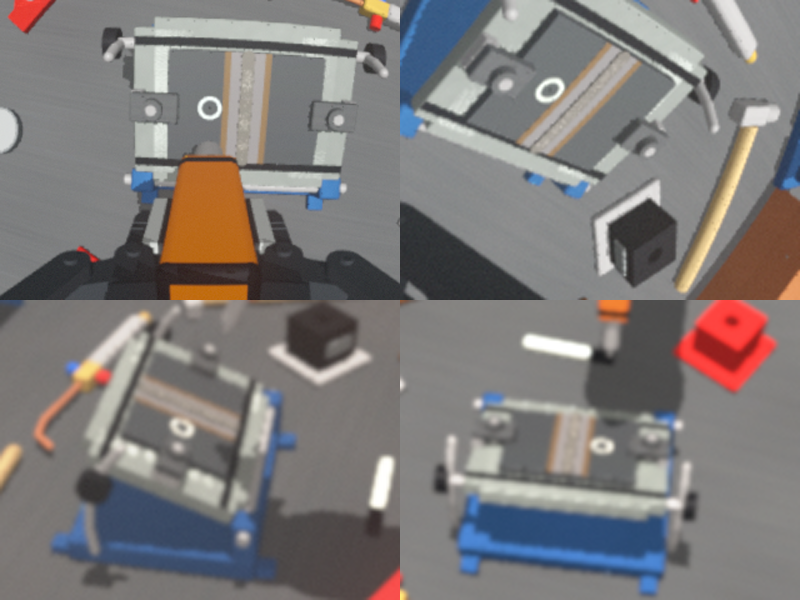

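The wrist views show the ring at full-frame (327,166) in w6 and (514,225) in w5. The weld runs nearly vertical in w6, and the side and scene views also show the ring and the weld ends.

```bash
cat > m.py <<'E'
from h import *
def ring(fn,c,rad=14,thr=150):
    I=cv2.imread(fn);h=cv2.cvtColor(I,cv2.COLOR_BGR2HSV).astype(int);m=np.zeros(I.shape[:2],np.uint8)
    cv2.circle(m,c,rad,1,-1);m=((m>0)&(h[...,2]>thr)&(h[...,1]<60)).astype(np.uint8)
    k=max(cv2.findContours(m,0,1)[0],key=cv2.contourArea);e=cv2.fitEllipse(k);return e
E
python3 - <<'E'
from m import *
i5,i6=[np.load(f'w{k}.npy',allow_pickle=True).item() for k in(5,6)]
W6=lambda x,y:ray('wrist',(160+x*.8,80+y*.8),i6);W5=lambda x,y:ray('wrist',(440+(x-400)*.5,180+y*.5),i5)
D=lambda x,y:ray('side',(220+x*.4,150+(y-300)*.4));S=lambda x,y:ray('scene',(250+(x-400)*.4,150+(y-300)*.4))
e=[ring('pics/w6.png',(327,166),15),ring('pics/w5.png',(514,225),12),ring('pics/side6.png',(292,201),8,140),ring('pics/scene6.png',(330,208),7,140)]
print([np.round(np.r_[x[0],x[1]],1).tolist() for x in e])
rr=[ray('wrist',e[0][0],i6),ray('wrist',e[1][0],i5),ray('side',e[2][0]),ray('scene',e[3][0])]
P=lambda t:print(*[np.round(v,4) for v in t])
P(tri(*rr));P(tri(*rr[:2]));P(tri(*rr[2:]))
lo=tri(W6(243.5,163),W5(529,149),S(573,411),D(238,430));hi=tri(W6(249,51),W5(623,46),S(570,472),D(140,383));P(lo);P(hi)
d=hi[0]-lo[0];print(np.linalg.norm(d),'yaw',np.degrees(np.arctan2(d[1],d[0])),'slope',np.arcsin(d[2]/np.linalg.norm(d)),'mid',(hi[0]+lo[0])/2)
for a,b in ((0,1),(2,3)):
    L=[W6(243.5,163),W5(529,149),S(573,411),D(238,430)];H=[W6(249,51),W5(623,46),S(570,472),D(140,383)]
    d=tri(H[a],H[b])[0]-tri(L[a],L[b])[0];print(np.linalg.norm(d),np.degrees(np.arctan2(d[1],d[0])),np.arcsin(d[2]/np.linalg.norm(d)))
# clamp-bolt heads: level check along plate y
l=tri(W6(152,110),W5(507,84),D(180,447),S(652,438));r_=tri(W6(338,119),W5(648,147),D(208,358),S(494,424));P(l);P(r_)
E
```

```text
[[327.4, 166.0, 18.8, 19.6], [514.6, 224.6, 11.3, 15.9], [292.9, 199.0, 11.0, 11.5], [330.2, 207.8, 6.9, 9.7]]
[0.5746 0.0273 0.1208] [0.0009 0.0025 0.0027 0.0011]
[0.5745 0.028  0.1178] [0.0002 0.0002]
[0.5752 0.026  0.1221] [0.0012 0.0012]
[ 0.5277 -0.017   0.0941] [0.0018 0.0025 0.003  0.0009]
[0.6306 0.0047 0.1408] [0.0021 0.0048 0.0018 0.0041]
0.11507212675008373 yaw 11.955422917936673 slope 0.4184461109794025 mid [ 0.57917271 -0.00614064  0.11746573]
0.11520525078019124 10.434119600036789 0.36984768180250666
0.11512769216259273 12.67567423760302 0.4331434708056976
[0.5586 0.0788 0.1352] [0.0004 0.0011 0.0021 0.0019]
[ 0.5889 -0.095   0.1273] [0.0011 0.0033 0.0037 0.0013]
```

The slope is not settled: 0.35 to 0.43 rad. I'll take two sideways-shifted wrist views and intersect the view planes of the straight weld edges, which gives the weld direction.

apply_moves:
  commands: [0,0.04,0,0,0,0,1,0,0.06,0,0,0,0,1,0,0.02,0,0,0,0,1,0,0,0,0,0,0,1,0,0,0,0,0,0,1]

```text
clock: 16.65
ee_pos: [0.5204, -0.0748, 0.3254]
eef_rot: [-0.019, 0.98, 0.104, 0.171]
wrist_force: [-0.8, 0.3, -2.7]
opening: 0.344
finger_force: 58.7
```

```bash
python3 - <<'E'
from h import *
cams.read_camera('wrist')
np.save('w7.npy',cams.camera_info('wrist'));im=cams.read_camera('wrist');cv2.imwrite('pics/w7.png',im[...,::-1])
E
```

apply_moves:
  commands: [0,-0.05,0,0,0,0,1,0,-0.07,0,0,0,0,1,0,-0.06,0,0,0,0,1,0,-0.04,0,0,0,0,1,0,0,0,0,0,0,1,0,0,0,0,0,0,1]

```text
clock: 17.5
ee_pos: [0.486, 0.0856, 0.3257]
eef_rot: [-0.019, 0.98, 0.103, 0.171]
wrist_force: [0.2, -0.5, -2.5]
opening: 0.343
finger_force: 58.8
```

```bash
python3 - <<'E'
from h import *
cams.read_camera('wrist')
np.save('w8.npy',cams.camera_info('wrist'));im=cams.read_camera('wrist');cv2.imwrite('pics/w8.png',im[...,::-1])
o,p,r=pose();print(o['clock'],p)
a=[cv2.imread(f'pics/w{n}.png')[80:260,c:c+240] for n,c in((7,160),(8,280))]
cv2.imwrite('pics/m8.png',np.hstack([cv2.resize(c,(400,300),interpolation=cv2.INTER_CUBIC) for c in a]))
E
```

```text
17.6 [0.48616698 0.08512165 0.32565979]
```

View pics/m8.png

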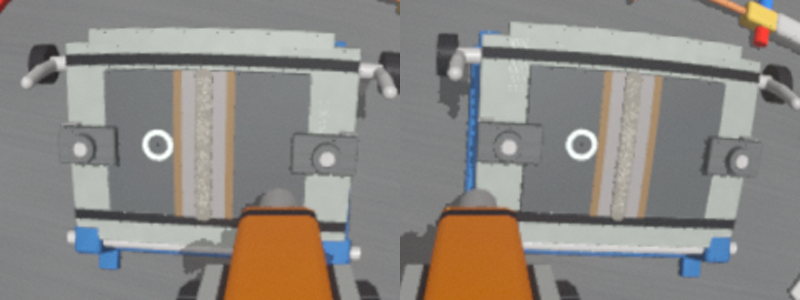

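Both shifted views show the whole weld and the ring: w7 at crop (157,145), w8 at (582,145). Next I'll fit the weld edges.

```bash
cat > line.py <<'E'
from m import *
def edge(fn,info,u0,u1,v0,v1,sgn,w=6):
    I=cv2.GaussianBlur(cv2.imread(fn),(3,3),0)[...,2].astype(float);pts=[]
    for v in range(v0,v1):
        c=u0+(u1-u0)*(v-v0)/(v1-v0);us=np.arange(int(c)-w,int(c)+w+1);g=sgn*np.gradient(I[v,us]);g[g<0]=0
        k=int(np.argmax(g));lo,hi=max(k-2,0),k+3;pts.append((np.sum(us[lo:hi]*g[lo:hi])/g[lo:hi].sum(),v))
    pts=np.array(pts);
    for _ in range(3):
        f=np.polyfit(pts[:,1],pts[:,0],2);e=np.abs(np.polyval(f,pts[:,1])-pts[:,0]);pts=pts[e<max(2*np.median(e),.3)]
    rs=[ray('wrist',q,info) for q in pts];N=np.linalg.svd(np.array([d for o,d in rs]))[2][2];return rs[0][0],N,e.mean(),len(pts)
i={k:np.load(f'w{k}.npy',allow_pickle=True).item() for k in(6,7,8)}
L={7:(265.5,265,126,206),8:(402.5,395.5,126,206),6:(339,338,124,208)}
Rr={7:(301,299,126,206),8:(436,427.5,126,206),6:(376,371.5,124,208)}
rg={k:ray('wrist',ring(f'pics/w{k}.png',c,15)[0],i[k]) for k,c in((6,(327,166)),(7,(254,167)),(8,(389,167)))}
print('ring',[np.round(x,4) for x in tri(*rg.values())],[np.round(x,4) for x in tri(rg[7],rg[8])])
for nm,E,s in(('L',L,1),('R',Rr,-1)):
    e={k:edge(f'pics/w{k}.png',i[k],*E[k],s) for k in E};print(nm,{k:(round(x[2],2),x[3]) for k,x in e.items()})
    for a,b in((7,8),(6,8),(6,7)):
        d=np.cross(e[a][1],e[b][1]);d/=np.linalg.norm(d);d*=np.sign(d[0])
        A=np.array([e[a][1],e[b][1],[1,0,0]]);q=np.linalg.solve(A,[e[a][1]@e[a][0],e[b][1]@e[b][0],.575])
        print(a,b,'yaw',np.degrees(np.arctan2(d[1],d[0])).round(2),'slope',np.arcsin(d[2]).round(4),'at x=.575',q.round(4))
E
python3 line.py
```

```text
ring [array([0.5744, 0.0279, 0.1174]), array([0.0001, 0.0001, 0.0001])] [array([0.5743, 0.0278, 0.1175]), array([0., 0.])]
L {7: (np.float64(0.09), 60), 8: (np.float64(0.09), 63), 6: (np.float64(0.21), 40)}
7 8 yaw 9.43 slope 0.3746 at x=.575 [0.575  0.0162 0.1178]
6 8 yaw 9.51 slope 0.3799 at x=.575 [0.575  0.0161 0.1174]
6 7 yaw 9.49 slope 0.3701 at x=.575 [0.575  0.0161 0.1182]
R {7: (np.float64(0.1), 78), 8: (np.float64(0.06), 80), 6: (np.float64(0.06), 84)}
7 8 yaw 9.31 slope 0.3723 at x=.575 [ 0.575  -0.0287  0.1147]
6 8 yaw 9.52 slope 0.3817 at x=.575 [ 0.575  -0.0287  0.1146]
6 7 yaw 9.36 slope 0.3646 at x=.575 [ 0.575  -0.0287  0.1147]
```

Slope is 0.374 rad and yaw 9.4°. The ring lies 33.7 mm from the weld centre at z 0.1175, all consistent with the text. Next, a hover above the ring.

```bash
python3 - <<'E'
from h import *
Rp,n=plate(.374,np.radians(9.4));s=np.array([.5744,.0279,.1175])
rows(s+.135*n,Rp,6)
E
```

```text
total [ 0.0396 -0.0653 -0.0825] rotvec deg [-0.98  1.66  2.4 ] n 6
[-0.0009, 0.016, 0.0191] [-0.033, 0.055, 0.08]
[-0.0009, 0.016, 0.0192] [-0.033, 0.055, 0.08]
[-0.0009, 0.0159, 0.0192] [-0.033, 0.055, 0.08]
[-0.0009, 0.0159, 0.0192] [-0.033, 0.055, 0.08]
[-0.0009, 0.0158, 0.0193] [-0.033, 0.055, 0.08]
[-0.0008, 0.0158, 0.0193] [-0.033, 0.055, 0.08]
```

apply_moves:
  commands: [-0.001,0.024,0.01,-0.033,0.055,0.08,1,-0.001,0.024,0.015,-0.033,0.055,0.08,1,-0.001,0.024,0.02,-0.033,0.055,0.08,1,-0.001,0.016,0.03,-0.033,0.055,0.08,1,-0.001,0.008,0.025,-0.033,0.055,0.08,1,0,0,0.0155,-0.033,0.055,0.08,1,0,0,0,0,0,0,1,0,0,0,0,0,0,1]

```text
clock: 18.6
ee_pos: [0.5267, 0.0205, 0.2438]
eef_rot: [-0.015, 0.979, 0.081, 0.185]
wrist_force: [-1.3, 0.3, -3.2]
opening: 0.344
finger_force: 58.8
```

```bash
python3 - <<'E'
from h import *
Rp,n=plate(.374,np.radians(9.4));s=np.array([.5744,.0279,.1175])
f=[]
for k in range(20):
    o,p,r=pose();f.append(o['wrist_force']);im=cams.read_camera(('side','scene')[k%2]);cv2.imwrite(('pics/side9.png','pics/scene9.png')[k%2],im[...,::-1])
print(o['clock'],p,'F',np.mean(f,0),'axial',np.mean(f,0)@n)
print('spot in tool mm',np.round(r.inv().apply(s-p)*1000,1));rows(s+.105*n,Rp,1)
np.save('axial0.npy',np.mean(f,0)@n)
a=[cv2.imread('pics/side9.png')[160:240,250:336],cv2.imread('pics/scene9.png')[165:245,288:374]]
cv2.imwrite('pics/m9.png',np.hstack([cv2.resize(c,(390,363),interpolation=cv2.INTER_CUBIC) for c in a]))
E
```

```text
19.55 [0.52661409 0.02031429 0.24320064] F [-0.06733603 -0.08658326 -2.69027299] axial -2.4748669000006265
spot in tool mm [ -0.9   0.3 134.7]
total [ 0.0099  0.0013 -0.028 ] rotvec deg [-0.01  0.01  0.05] n 1
[-0.0012, 0.0005, 0.0396] [-0.003, 0.002, 0.01]
```

View pics/m9.png

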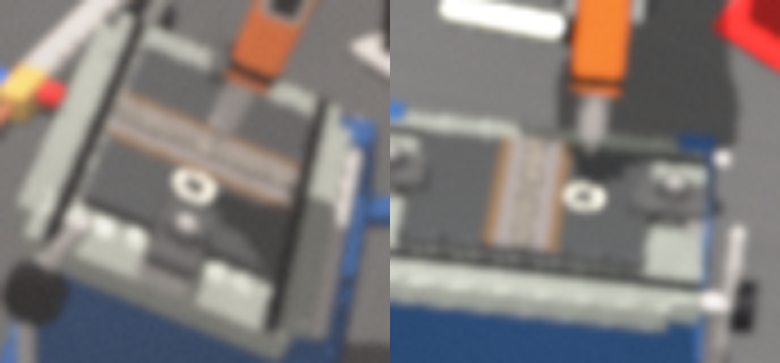

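Both pen axes point at the ring. I'll close in along the pen.

apply_moves:
  commands: [-0.0012,0.0005,0.015,0,0,0,1,0,0,0.015,0,0,0,1,0,0,0.008,0,0,0,1,0,0,0.001,0,0,0,1,0,0,0,0,0,0,1,0,0,0,0,0,0,1]

```text
clock: 20.35
ee_pos: [0.5365, 0.0215, 0.216]
eef_rot: [-0.015, 0.979, 0.081, 0.185]
wrist_force: [-0.2, 0.5, -2.2]
opening: 0.342
finger_force: 58.8
```

```bash
cat > f.py <<'E'
from h import *
Rp,n=plate(.374,np.radians(9.4));s=np.array([.5744,.0279,.1175])
f=[]
for k in range(14):
    o,p,r=pose();f.append(o['wrist_force']);im=cams.read_camera(('side','scene')[k%2]);cv2.imwrite(('pics/sideA.png','pics/sceneA.png')[k%2],im[...,::-1])
print(o['clock'],p,'F',np.mean(f,0).round(2),'axial diff',(np.mean(f,0)@n-np.load('axial0.npy')).round(2),'spot in tool',np.round(r.inv().apply(s-p)*1000,1),'rot err',np.degrees((r.inv()*Rp).as_rotvec()).round(2))
E
python3 f.py
```

```text
21.0 [0.53636314 0.02159031 0.21562671] F [ 0.08  0.1  -2.24] axial diff 0.35 spot in tool [1.000e-01 0.000e+00 1.054e+02] rot err [-0.01  0.01  0.05]
```

apply_moves:
  commands: [0,0,0.002,0,0,0,1,0,0,0.002,0,0,0,1,0,0,0.002,0,0,0,1,0,0,0.001,0,0,0,1,0,0,0,0,0,0,1,0,0,0,0,0,0,1]

```text
clock: 21.8
ee_pos: [0.5383, 0.0219, 0.2108]
eef_rot: [-0.015, 0.979, 0.081, 0.185]
wrist_force: [-0.4, 0.3, -2.1]
opening: 0.342
finger_force: 58.8
```

```bash
python3 f.py
```

```text
22.45 [0.53824479 0.02187143 0.21073943] F [ 0.08  0.09 -2.44] axial diff 0.17 spot in tool [ 1.000e-01 -0.000e+00  1.002e+02] rot err [-0.01  0.01  0.05]
```

apply_moves:
  commands: [0,0,0.002,0,0,0,1,0,0,0.002,0,0,0,1,0,0,0,0,0,0,1,0,0,0,0,0,0,1]

```text
clock: 23.0
ee_pos: [0.5394, 0.0221, 0.208]
eef_rot: [-0.015, 0.979, 0.081, 0.185]
wrist_force: [-1.1, -0.6, 0.1]
opening: 0.344
finger_force: 58.9
```

```bash
python3 f.py
```

```text
23.65 [0.53934163 0.02200085 0.20795665] F [-1.05 -0.19 -0.41] axial diff 2.49 spot in tool [ 0.1 -0.1 97.2] rot err [-0.01  0.01  0.04]
```

apply_moves:
  commands: [0,0,0.0013,0,0,0,1,0,0,0.0014,0,0,0,1,0,0,0,0,0,0,1,0,0,0,0,0,0,1,0,0,0,0,0,0,1,0,0,0,0,0,0,1]

```text
clock: 24.45
ee_pos: [0.5401, 0.0222, 0.2061]
eef_rot: [-0.015, 0.979, 0.081, 0.185]
wrist_force: [-1.1, -0.9, 1.0]
opening: 0.345
finger_force: 59.0
```

```bash
python3 f.py; python3 f.py; python3 - <<'E'
import cv2,numpy as np
a=[cv2.imread('pics/sideA.png')[160:240,250:336],cv2.imread('pics/sceneA.png')[165:245,288:374]]
cv2.imwrite('pics/mA.png',np.hstack([cv2.resize(c,(390,363),interpolation=cv2.INTER_CUBIC) for c in a]))
E
```

```text
25.1 [0.54009944 0.02216554 0.20607652] F [-1.05 -0.23  0.56] axial diff 3.39 spot in tool [ 0.  -0.  95.2] rot err [-0.01  0.01  0.05]
25.8 [0.54007493 0.0221849  0.2060909 ] F [-1.01 -0.09  0.48] axial diff 3.29 spot in tool [ 0.  -0.  95.2] rot err [-0.01  0.01  0.05]
```

View pics/mA.png

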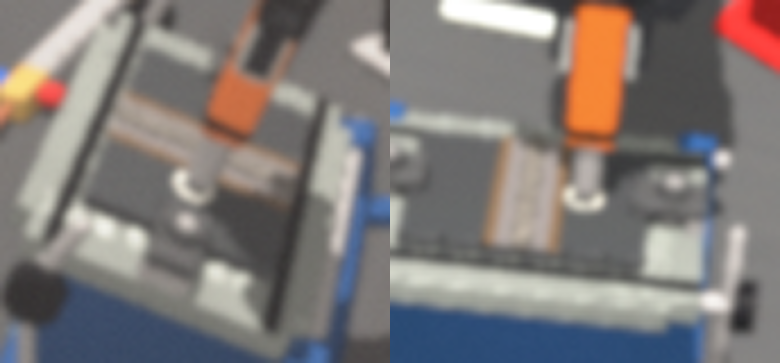

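The nose sits inside the ring in both views, with about 3.3 N along the pen, which is half way in. Handing in.

```bash
python3 -c "
from workcell import robot
print(robot.hand_in())"
```

```text
the job is handed in; nothing more can be done
None
```

I proved the tester upright near the middle of the reference block, about half way in for well over a second, then handed in with it held on the white ring, square to the plate and about half way in (about 3.3 N); I saw nothing else move.

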